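# Fit the hinge pin of a table lantern's door

### The job

Take the hinge pin out of its wooden stand and thread it, point down, through all three hinge knuckles of the lantern's door until its collar rests fully home on the top knuckle, then let go. Feel it gently through each knuckle without forcing it, guide it down in hand rather than letting it drop, and leave the glasses and the candle where they are.

Things in the scene. Friction and masses are not known exactly. Their poses are not given: they have to be found in the camera images.
- lantern: Fixed table lantern: open-topped black steel frame 150 x 150 mm, 170 mm high, glass on three sides, candle inside, a brass-framed glass door on its +x side. Origin: centre of its underside; z up; yaw varies. Outside the door stands its vertical hinge: three square knuckles 30 x 30 mm, each 16 mm high, one above the other with 8 mm air between, each with a round through hole without lead-in: 14 mm in the top and bottom ones, 12 mm in the middle one.
- hinge_top (a point): Nominal hinge axis at the upper face of the top black knuckle: lantern x +106, y +50, z 170 mm, lantern axes. The strap that bears the top and bottom knuckles (coaxial, rigid) is clamped on slotted screws, so their true hole centre stands up to 5.5 mm off this point in lantern x and in y. Its height is true.
- hinge_mid (a point): Nominal hinge axis at the upper face of the middle knuckle (brass, 146 mm above the table), fixed to the lantern frame. This knuckle belongs to the loose door: it stands up to 2.2 mm out of line with the other two in x and in y, wherever those stand, and slides aside (to 3 mm from true line) under about 4 N of side push along x or y.
- hinge_low (a point): Nominal hinge axis at the upper face of the bottom black knuckle (122 mm above the table), fixed to the lantern frame; its true hole is exactly below that of the top knuckle.
- stand: Fixed oak block 80 x 80 x 80 mm with a 14 mm hole through its middle, in which the pin stands. Origin: centre of its underside; z up.
- pin: Loose hinge pin, about 120 g, standing point down in the stand. Origin: on its axis at the underside of the collar, z up along the axis. Above: brass collar 20 mm across and 4 mm thick, then a square brass grip 16 x 16 mm from z = 4 to 46 mm, sides along the pin's x and y. Below: steel shank 10 mm across, 72 mm long, of which the last 2 mm taper to a flat nose 9 mm across.
- pin_tip (a point): Centre of the pin's nose, 72 mm below its origin; same axes.
- goblet: Bystander: stemmed glass, 72 mm across, 155 mm high. Origin: centre of its underside.
- tumbler: Bystander: green glass tumbler, 68 mm across, 100 mm high. Origin: centre of its underside.
- candle: Bystander: cream pillar candle, 52 mm across, 75 mm high. Origin: centre of its underside.
There are look-alikes about, which are no part of the job. There is more than one size of the pin; the job needs the middle-sized.

How it is judged:
On the way, in this order (a step that is already met when the one before it is completed fails the run):
1. the pin is lifted clear of its stand, its tip above the top knuckle (height (world z) of pin_tip above 0.172 m), for 0.1 s.
2. the pin's tip is 10 mm or more down in the top knuckle (z of pin_tip in the frame of hinge_top below -0.01 m and horizontal distance between pin_tip and hinge_top below 0.0105 m), for 0.2 s.
3. the tip is through the middle knuckle (z of pin_tip in the frame of hinge_top below -0.041 m and horizontal distance between pin_tip and hinge_top below 0.0105 m), for 0.2 s.
At the end, for the whole second after the job is handed in: The pin stands upright (within 0.08 rad) in the hinge with its collar within 3 mm of the top knuckle's upper face, its origin and tip within 10.5 mm of the nominal hinge axis (so through all three knuckles), at rest and released (z of pin in the frame of hinge_top between -0.003 and 0.003 m and horizontal distance between each of pin, pin_tip and hinge_top below 0.0105 m and angle between pin's own z axis and vertical below 0.08 rad and linear speed of pin below 0.02 m/s); the robot touches nothing.
It fails at once if the pin is pressed on the lantern or its hinge with more than 25 N (contact force between pin and lantern above 25 N).
It fails at once if the goblet is moved more than 15 mm (distance of goblet from where it was at the start of the episode above 0.015 m).
It fails at once if the tumbler is moved more than 15 mm (distance of tumbler from where it was at the start of the episode above 0.015 m).
It fails at once if the candle is moved more than 15 mm (distance of candle from where it was at the start of the episode above 0.015 m).
It also fails if it takes over 72 s, if anything falls off the work surface, if the arm or the gripper's body presses on something with over 40 N, if the wrist force passes 120 N, or if a joint passes its speed limit or range.

### The arm

A 7-joint arm with a two-finger parallel gripper is mounted at the origin on the work surface. World frame = base frame: x ahead of the robot, y to its left, z up, the work surface at z = 0. Lengths are in m, angles in rad, forces in N, time in s.
With the tool pointing down it reaches from about 0.425 to 1.025 m from the base axis. Payload 9.4 kg.
Tool frame: the origin (TCP) lies at the centre of the arm's flange, where the gripper is bolted on; the fingertips stand 186 mm ahead of it and the grasp point (between the pads) lies 167 mm ahead of it; z points along the fingers, y is the line along which they close (so a half turn about z gives the same grasp; the last joint's range is limited). The gripper opens to 93 mm and grips with 3 to 60 N. Pads are 15 mm wide; open, the fingers measure 128 mm over their backs; the gripper's body (75 mm by 188 mm) begins 65 mm behind the grasp point.
Start: joints at [1.235, 0.599, -0.003, 1.599, 0.002, 0.943, -0.08], TCP at [0.186, -0.701, 0.405] pointing down, gripper open.
Joint ranges: [-2.57, 2.57], [-0.35, 1.97], [-1.29, 1.29], [0.11, 2.56], [-1.05, 4.19], [0.11, 1.86], [-2.63, 2.63]. Speed limits (rad/s): [2.22, 2.22, 3.01, 3.01, 3.14, 3.14, 3.14].

### API

Orientations are given as a unit quaternion [w, x, y, z].
In Python, from workcell import * gives the robot as it stands.
- The arm moves only by the tool drive_tool, never from a script. Its argument "rows" is a list that holds one entry, the list of rows, each a list of 7 numbers: the shift along the tool's x, y, z in cm, then the turn, a rotation vector about the tool's x, y, z in rad, then the opening in per cent of the stroke, from 0 (shut) to 100 (fully open). A call has exactly 8 rows; each row shifts and turns the commanded pose from where the row before left it, along the tool's axes as they then stand; what a row does not reach is not made up. A row lasts 1/12 s, in which the tool goes at most 41.7 mm and 7.16 degrees, less where a joint would pass 70% of its speed; a pose out of reach is approached as far as the arm can. A call with a gripper value outside its range is refused whole. The fingers move at their own pace and stop on an object; the grip force is fixed at half the most. Time passes only in rows, so rows that do not move let the fingers close, or fill a call up. It gives the time, the measured TCP pose, the force, the opening and the grip force at its end, in the units of the state.
- state(): the state, without advancing time (a new reading comes with each control period).
- camera(name): name is "side" or "top"; returns a dict with "color" (480x640x3 uint8, blue, green, red), "K" (3x3 intrinsics, pixels), "R" (3x3) and "t" (3): a world point X has camera coordinates R X + t. Camera axes: x right, y down, z forward; pixel columns grow to the right and rows downward; lengths in m; the calibration is good to about 2 mm. A picture is of the moment at which its call begins. There is no depth.
- hand_in(): hands the job in; it is judged then, once.
Trained networks look in the newest picture that a camera, given by its name, has taken for a name from the list of things; names that differ only in an ending like _2 or _b are one class to them, and where a whole thing is asked for, a point or a joint stands for the part that bears it (a point fixed in the world has none). Each returns a list of dicts, best first, with "conf" (0 to 1); they miss things now and then, are a little off and sometimes report something else, mostly with a low value. They report only what shows in the picture. A call takes as long as a camera call. They do not tell look-alikes from the thing itself.
- find_in(camera, label): "box" ([centre column, centre row, width, height] in pixels, round what is visible of it).
The state is a dict: "clock": time; "q": joint angles; "qvel": joint speeds; "tau": joint torques, N m; "position": TCP position; "eef_rot": TCP orientation; "wrist_force": force on the tool from outside, world axes, zero at the start; "ft_torque": the same for the moment, N m; "gripper_width": finger opening in m; "grasp_force": force on a finger pad.
Only numpy, scipy, OpenCV 4.12 (cv2) and the standard library are available. Lean on these libraries where they do the work, as an engineer would, in place of code of your own. Each camera call takes 0.05 s, during which the arm holds its last target. There are 200 camera calls.

## Working session

There is one attempt and no reset: what is moved stays moved. The work goes in short steps, Python scripts to look and compute and a tool call to move; the robot and the scene stay as the last step left them, time stands still between calls to the robot, and variables do not carry over. Pictures are saved under pics/ and viewed, at most 10 in all, crops included, and the job is handed in when it is done.

Besides the shell and the picture viewer there is one more tool, called after ">>>" in YAML: its name, and indented under it one key for each argument. drive_tool: Moves the arm, as the interface text tells. Its arguments: {"type":"object","properties":{"rows":{"type":"array","items":{"type":"array","items":{"type":"array","items":{"type":"number"}}}}},"required":["rows"]}

```bash
mkdir -p pics; cat > h.py <<'E'
from workcell import *
import numpy as np, cv2
def snap(n,f=None):
    c=camera(n)
    if f: cv2.imwrite(f,c["color"])
    return c
def ray(c,u,v):
    K,R,t=map(np.array,(c["K"],c["R"],c["t"])); o=-R.T@t
    return o,R.T@np.linalg.solve(K,[u,v,1])
def atz(c,u,v,z):
    o,d=ray(c,u,v); return o+d*(z-o[2])/d[2]
def proj(c,X):
    p=np.array(c["K"])@(np.array(c["R"])@np.array(X)+np.array(c["t"])); return p[:2]/p[2]
E
python3 - <<'E'
from h import *
np.set_printoptions(precision=3,suppress=True)
for n in("side","top"):
    c=snap(n,f"pics/{n}0.png"); print(n,ray(c,320,240),c["K"][0][0])
    for l in("lantern","hinge_top","hinge_mid","stand","pin","goblet","tumbler","candle"):
        for d in find_in(n,l)[:5]: print(l,np.round(d["box"],1),round(d["conf"],2))
s=state();print(s)
E
```

```text
side (array([0.386, 0.755, 0.561]), array([ 0.201, -0.828, -0.524])) 489.3967994280249
lantern [371.3 200.1 109.8 107.4] 0.59
lantern [313.2 294.6  13.9  31.6] 0.36
hinge_top [369.4 202.9  99.3 105.2] 0.6
hinge_mid [373.  201.8 100.6 103.5] 0.97
stand [313.6 325.4  52.1  70.5] 0.91
pin [261.1 354.6  12.8  44.7] 0.88
pin [240.4 298.   27.5  93.6] 0.59
pin [314.4 294.5  12.6  26.4] 0.58
goblet [236.8 223.8  46.1  81. ] 0.78
goblet [370.2 199.2 106.3 105.8] 0.28
tumbler [421.7 263.3  38.8  59.6] 0.91
candle [332.7 264.1  25.   45.6] 0.85
top (array([0.457, 0.044, 0.87 ]), array([ 0.129, -0.023, -0.991])) 439.4105407316494
lantern [450.5 269.4 132.5 121.9] 0.94
lantern [332.4 253.2  24.   29.3] 0.73
hinge_top [449.4 271.7 133.8 125. ] 0.67
hinge_mid [447.8 271.4 131.2 125.9] 0.61
stand [238.3 258.1  60.2  56.5] 0.86
pin [222.9 196.3  26.6  30.6] 0.74
pin [231.5 255.3  12.2  13.2] 0.5
pin [191.5 230.4  18.6   8.8] 0.43
goblet [341.4 140.7  39.5  66. ] 0.63
tumbler [344.4 340.9  37.5  36.3] 0.98
candle [331.8 252.4  27.3  31.5] 0.91
candle [237.  257.8  57.6  53.1] 0.46
{'clock': 0.9, 'q': array([ 1.235,  0.599, -0.003,  1.599,  0.002,  0.943, -0.08 ]), 'qvel': array([ 0.   , -0.   ,  0.   ,  0.002, -0.001,  0.   ,  0.002]), 'tau': array([ -0.   , -76.482,   1.496, -25.271,  -0.052,   0.01 ,   0.   ]), 'position': array([ 0.186, -0.701,  0.405]), 'eef_rot': array([ 0.   ,  0.992,  0.129, -0.   ]), 'wrist_force': array([-0.116,  0.778, -0.487]), 'ft_torque': array([-0.002, -0.012,  0.023]), 'grasp_force': 0.0, 'gripper_width': 0.09283514968186361}
```

View pics/side0.png

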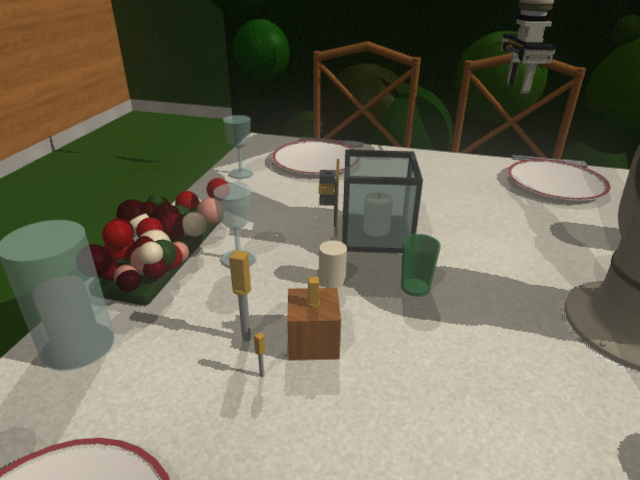

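View pics/top0.png

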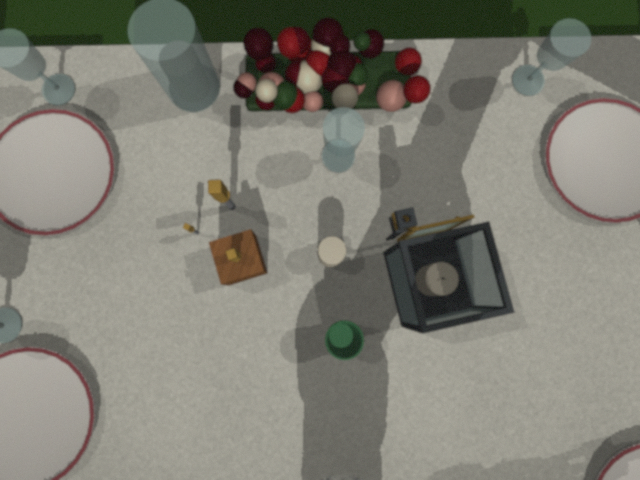

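The top view has +x up and −y to the right. These could be taken for the pin:
- the large pin on the table, side (240,298), top (218,188)
- the small pin on the table, side (261,355), top (190,229)
- the pin in the oak block, side (314,292), top (232,255). This is the middle-sized one standing in the stand, so I choose it.

The hinge is at top (403,222). Next I crop close to check both.

```bash
python3 - <<'E'
from h import *
t=cv2.imread("pics/top0.png");s=cv2.imread("pics/side0.png")
f=lambda im,u,v,w,h,k:cv2.resize(im[v:v+h,u:u+w],None,fx=k,fy=k,interpolation=cv2.INTER_CUBIC)
a=np.hstack([f(t,378,195,40,50,10),f(t,205,225,65,65,1)[:0].reshape(0,0,3) if 0 else f(t,212,230,40,50,10)])
cv2.imwrite("pics/c1.png",a)
b=np.hstack([f(s,310,150,40,60,10)[:600],f(s,295,265,40,60,10)])
cv2.imwrite("pics/c2.png",b)
E
```

```text
(no output)
```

View pics/c1.png

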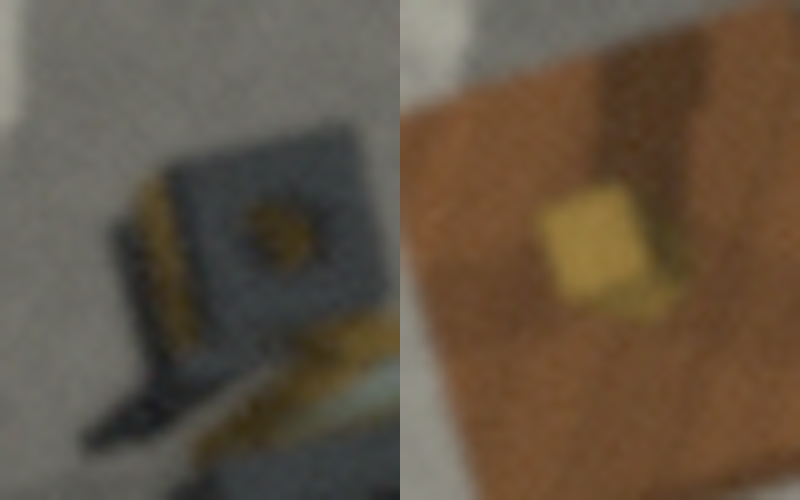

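View pics/c2.png

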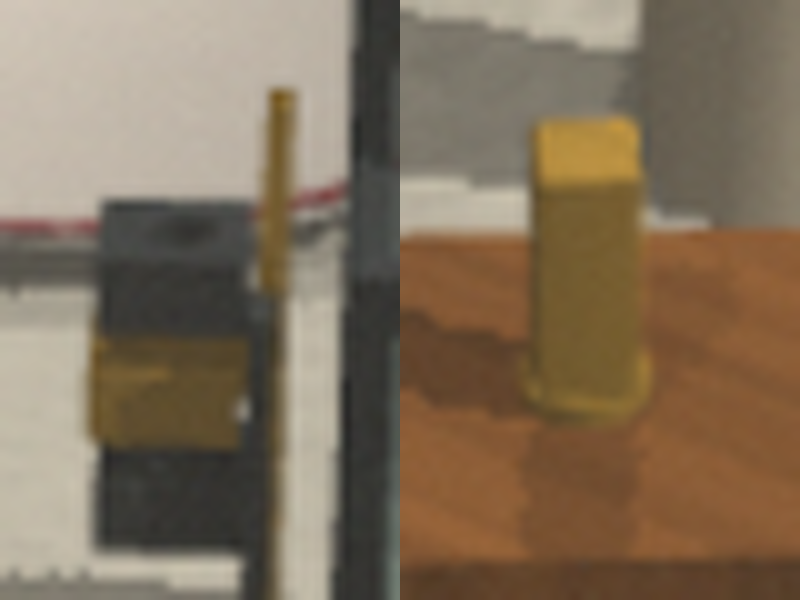

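Crop 1 shows the top-knuckle hole at top (405.9,217.8) and the square grip's top face at top (231.1,253.7). Crop 2 shows the hole at side (328.2,172.7) and the grip top at side (313.1,279.7). The collar sits on the oak, so this is the chosen pin.

```bash
python3 - <<'E'
from h import *
np.set_printoptions(precision=4,suppress=True)
T=camera("top");S=camera("side")
def tri(a,b):
    A=[];B=[]
    for c,p in((T,a),(S,b)):
        o,d=ray(c,*p);d/=np.linalg.norm(d);P=np.eye(3)-np.outer(d,d);A.append(P);B.append(P@o)
    return np.linalg.lstsq(np.vstack(A),np.hstack(B),rcond=None)[0]
print("hole",atz(T,405.85,217.75,.17),atz(S,328.2,172.7,.17),tri((405.85,217.75),(328.2,172.7)))
print("pin",atz(T,231.1,253.65,.126),atz(S,313.1,279.7,.126),tri((231.1,253.65),(313.1,279.7)))
def pts(l,o,z): return np.array([atz(T,(x+.5)/10-.5+o[0],(y+.5)/10-.5+o[1],z)[:2] for x,y in l])
def yaw(P):
    e=np.roll(P,-1,0)-P; a=np.arctan2(e[:,1],e[:,0]); return np.linalg.norm(e,axis=1),np.degrees(np.angle(np.exp(4j*a).sum())/4),P.mean(0)
print("knuckle",yaw(pts([(172,168),(355,122),(388,290),(205,345)],(378,195),.17)))
print("grip",yaw(pts([(140,215),(225,183),(250,265),(168,300)],(212,230),.126)))
L=np.array([atz(T,u,v,.17)[:2] for u,v in[(386,251),(490,224),(512,312),(412,331)]]);l=yaw(L);print("lantern",l)
for l,z in(("goblet",.155),("tumbler",.1),("candle",.075)):
    b=find_in("top",l)[0]["box"];print(l,atz(T,b[0],b[1],z/2))
g=cv2.cvtColor(T["color"],cv2.COLOR_BGR2HSV)
E
```

```text
hole [ 0.5808 -0.1124  0.17  ] [ 0.5812 -0.1113  0.17  ] [ 0.5811 -0.1125  0.1694]
pin [0.5339 0.178  0.126 ] [0.5354 0.1807 0.126 ] [0.535  0.1785 0.1243]
knuckle (array([0.0309, 0.028 , 0.0312, 0.0294]), np.float64(10.947566934527966), array([ 0.581 , -0.1119]))
grip (array([0.0153, 0.0147, 0.015 , 0.0154]), np.float64(19.051062789337337), array([0.5339, 0.1779]))
lantern (array([0.175 , 0.1433, 0.1615, 0.1315]), np.float64(11.801354852229025), array([ 0.4804, -0.1777]))
goblet [ 0.7486 -0.0207  0.0775]
tumbler [ 0.376 -0.013  0.05 ]
candle [0.5386 0.0012 0.0375]
```

>>> drive_tool:
  rows:
    - [[3.2, -2.6, 0, 0, 0, 0, 50], [3.2, -2.6, 0, 0, 0, 0, 50], [3.2, -2.6, 0, 0, 0, 0, 50], [3.2, -2.6, 0, 0, 0, 0, 50], [3.2, -2.6, 0, 0, 0, 0, 50], [3.2, -2.6, 0, 0, 0, 0, 50], [3.2, -2.6, 0, 0, 0, 0, 50], [3.2, -2.6, 0, 0, 0, 0, 50]]

```text
clock: 1.82
position: [0.3806, -0.4326, 0.405]
eef_rot: [0.0, 0.992, 0.129, 0.0]
wrist_force: [1.6, -0.8, 0.5]
gripper_width: 0.0478
grasp_force: 0.0
```

```bash
cat > go.py <<'E'
import sys
from h import *
from scipy.spatial.transform import Rotation as Ro
s=state();w,x,y,z=s["eef_rot"];R=Ro.from_quat([x,y,z,w])
p=np.array(s["position"]);yw=np.degrees(np.arctan2(R.as_matrix()[1,0],R.as_matrix()[0,0]))
print("t",round(s["clock"],2),"p",p.round(4),"yaw",round(yw,1),"tilt",np.degrees(np.arccos(-R.as_matrix()[2,2])).round(2),"F",np.round(s["wrist_force"],2),"M",np.round(s["ft_torque"],3),"w",round(s["gripper_width"],4),"g",round(s["grasp_force"],1))
if len(sys.argv)>3:
    print("tool cm",(R.inv().apply(np.array([float(a) for a in sys.argv[1:4]])-p)*100).round(2))
E
python3 go.py .534 .1785 .274
```

```text
t 1.82 p [ 0.3806 -0.4326  0.405 ] yaw 14.8 tilt 0.03 F [ 1.56 -0.75  0.54] M [ 0.024 -0.032  0.038] w 0.0478 g 0.0
tool cm [ 30.46 -55.16  13.08]
```

>>> drive_tool:
  rows:
    - [[1.9, -3.45, 0, 0, 0, 0, 50], [1.9, -3.45, 0, 0, 0, 0, 50], [1.9, -3.45, 0, 0, 0, 0, 50], [1.9, -3.45, 0, 0, 0, 0, 50], [1.9, -3.45, 0, 0, 0, 0, 50], [1.9, -3.45, 0, 0, 0, 0, 50], [1.9, -3.45, 0, 0, 0, 0, 50], [1.9, -3.45, 0, 0, 0, 0, 50]]

```text
clock: 2.48
position: [0.4562, -0.1267, 0.405]
eef_rot: [0.0, 0.992, 0.129, 0.0]
wrist_force: [0.6, -1.8, 0.8]
gripper_width: 0.0461
grasp_force: 0.0
```

>>> drive_tool:
  rows:
    - [[1.9, -3.45, 0, 0, 0, 0, 50], [1.9, -3.45, 0, 0, 0, 0, 50], [1.9, -3.45, 0, 0, 0, 0, 50], [1.9, -3.45, 0, 0, 0, 0, 50], [1.9, -3.45, 0, 0, 0, 0, 50], [1.9, -3.45, 0, 0, 0, 0, 50], [1.9, -3.45, 0, 0, 0, 0, 50], [1.9, -3.45, 0, 0, 0, -0.072, 50]]

```text
clock: 3.15
position: [0.5325, 0.1793, 0.405]
eef_rot: [0.0, 0.986, 0.164, 0.0]
wrist_force: [0.4, 0.2, -1.0]
gripper_width: 0.0465
grasp_force: 0.0
```

```bash
python3 go.py .5345 .179 .274; python3 - <<'E'
from h import *
t=snap("top");s=snap("side")
f=lambda im,u,v,w,h,k:cv2.resize(im[v:v+h,u:u+w],None,fx=k,fy=k,interpolation=cv2.INTER_CUBIC)
cv2.imwrite("pics/c3.png",np.hstack([f(t["color"],160,200,130,200,3),f(s["color"],250,190,130,200,3)]))
print(proj(s,state()["position"]-np.array([0,0,.167])))
E
```

```text
t 3.15 p [0.5325 0.1793 0.405 ] yaw 18.9 tilt 0.04 F [ 0.44  0.25 -0.99] M [-0.023 -0.04  -0.029] w 0.0465 g 0.0
tool cm [ 0.17  0.09 13.1 ]
[314.42483201 215.40024762]
```

View pics/c3.png

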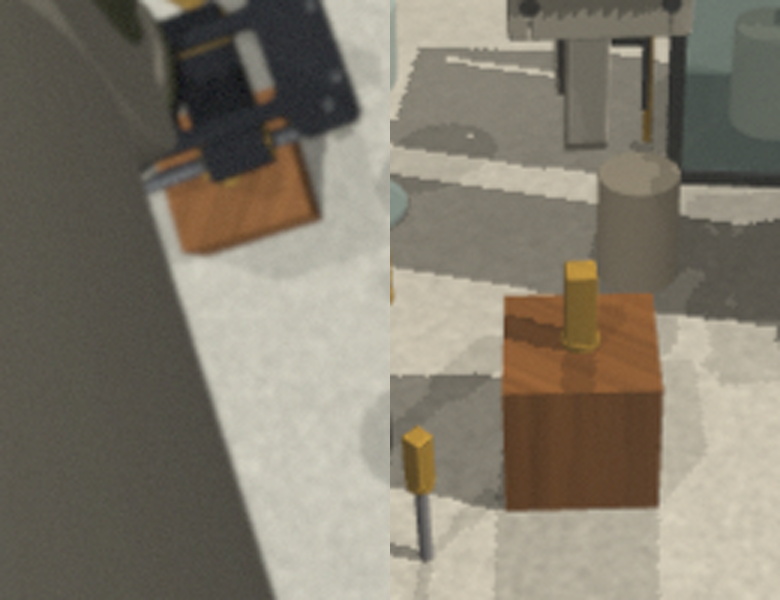

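The gripper is over the pin in the side crop, with the finger at column ≈315 and the pin at ≈313.5. I descend and grip.

>>> drive_tool:
  rows:
    - [[0.2, 0.1, 1.9, 0, 0, 0, 50], [0, 0, 1.9, 0, 0, 0, 50], [0, 0, 1.9, 0, 0, 0, 50], [0, 0, 1.9, 0, 0, 0, 50], [0, 0, 1.9, 0, 0, 0, 50], [0, 0, 1.9, 0, 0, 0, 50], [0, 0, 1.1, 0, 0, 0, 50], [0, 0, 0.6, 0, 0, 0, 50]]

```text
clock: 3.92
position: [0.5344, 0.1765, 0.2724]
eef_rot: [0.0, 0.986, 0.165, -0.001]
wrist_force: [-0.2, 0.2, 0.1]
gripper_width: 0.0467
grasp_force: 0.0
```

>>> drive_tool:
  rows:
    - [[0, 0, 0, 0, 0, 0, 50], [0, 0, 0, 0, 0, 0, 0], [0, 0, 0, 0, 0, 0, 0], [0, 0, 0, 0, 0, 0, 0], [0, 0, 0, 0, 0, 0, 0], [0, 0, 0, 0, 0, 0, 0], [0, 0, 0, 0, 0, 0, 0], [0, 0, 0, 0, 0, 0, 0]]

```text
clock: 4.58
position: [0.5347, 0.177, 0.2743]
eef_rot: [-0.0, 0.986, 0.165, 0.0]
wrist_force: [-1.4, 0.8, 6.7]
gripper_width: 0.0161
grasp_force: 30.0
```

```bash
python3 go.py .5345 .179 .44
```

```text
t 4.58 p [0.5347 0.177  0.2743] yaw 19.0 tilt 0.05 F [-1.41  0.79  6.69] M [ 0.05   0.208 -0.016] w 0.0161 g 30.0
tool cm [  0.06  -0.2  -16.57]
```

>>> drive_tool:
  rows:
    - [[0, 0, -1.0, 0, 0, 0, 0], [0, 0, -2.0, 0, 0, 0, 0], [0, 0, -2.5, 0, 0, 0, 0], [0, 0, -2.8, 0, 0, 0, 0], [0, 0, -2.8, 0, 0, 0, 0], [0, 0, -2.8, 0, 0, 0, 0], [0, 0, -2.8, 0, 0, 0, 0], [0, 0, -2.3, 0, 0, 0, 0]]

```text
clock: 5.25
position: [0.5342, 0.1766, 0.4664]
eef_rot: [-0.0, 0.986, 0.165, 0.001]
wrist_force: [-0.7, 0.4, -2.0]
gripper_width: 0.0161
grasp_force: 30.0
```

```bash
python3 go.py .581 -.112 .4643
```

```text
t 5.25 p [0.5342 0.1766 0.4664] yaw 18.9 tilt 0.06 F [-0.67  0.42 -1.97] M [ 0.015  0.012 -0.027] w 0.0161 g 30.0
tool cm [-4.94 28.82  0.2 ]
```

>>> drive_tool:
  rows:
    - [[-0.6, 3.6, 0, 0, 0, 0, 0], [-0.6, 3.6, 0, 0, 0, 0, 0], [-0.6, 3.6, 0, 0, 0, 0, 0], [-0.6, 3.6, 0, 0, 0, 0, 0], [-0.6, 3.6, 0, 0, 0, 0, 0], [-0.6, 3.6, 0, 0, 0, 0, 0], [-0.7, 3.6, 0, 0, 0, 0, 0], [-0.6, 3.6, 0, 0, 0, 0, 0]]

```text
clock: 5.92
position: [0.5813, -0.1134, 0.4642]
eef_rot: [-0.0, 0.986, 0.165, -0.0]
wrist_force: [1.2, 0.1, -1.7]
gripper_width: 0.0159
grasp_force: 30.0
```

>>> drive_tool:
  rows:
    - [[0, 0, 0.8, 0, 0, 0, 0], [0, 0, 0, 0, 0, 0, 0], [0, 0, 0, 0, 0, 0, 0], [0, 0, 0, 0, 0, 0, 0], [0, 0, 0, 0, 0, 0, 0], [0, 0, 0, 0, 0, 0, 0], [0, 0, 0, 0, 0, 0, 0], [0, 0, 0, 0, 0, 0, 0]]

```text
clock: 6.58
position: [0.5818, -0.1108, 0.4559]
eef_rot: [0.0, 0.986, 0.165, 0.0]
wrist_force: [-0.2, 0.1, -1.0]
gripper_width: 0.0157
grasp_force: 30.0
```

```bash
python3 go.py .581 -.112 .4563;  python3 - <<'E'
from h import *
t=snap("top");s=snap("side")
f=lambda im,u,v,w,h,k:cv2.resize(im[v:v+h,u:u+w],None,fx=k,fy=k,interpolation=cv2.INTER_CUBIC)
cv2.imwrite("pics/c4.png",np.hstack([f(t["color"],370,180,65,100,6),f(s["color"],298,105,65,100,6)]))
p=state()["position"]
print(proj(s,p-[0,0,.167]),proj(s,p-[0,0,.266]),proj(s,[.581,-.112,.17]))
E
```

```text
t 6.58 p [ 0.5818 -0.1108  0.4559] yaw 19.0 tilt 0.01 F [-0.21  0.14 -0.96] M [ 0.023 -0.012 -0.01 ] w 0.0157 g 30.0
tool cm [-0.11  0.08 -0.04]
[329.01672221 112.89762952] [328.03850585 163.2728364 ] [328.35754127 172.5680062 ]
```

View pics/c4.png

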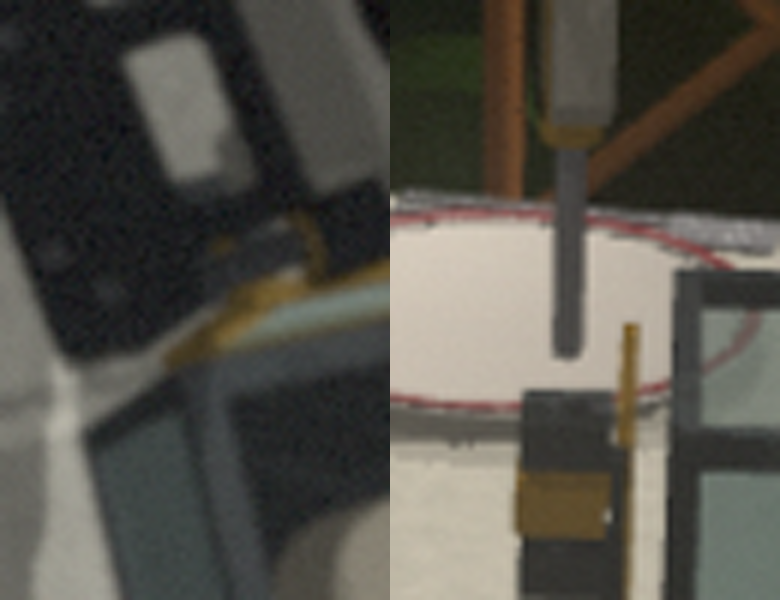

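The side crop shows the tip at column ≈327.4 against the hole at ≈328.2, so the pin stands about 1.5–2 mm too far in +x. The stand-to-hinge difference puts the hole near y −0.1138. I correct both and come close.

>>> drive_tool:
  rows:
    - [[-0.22, 0.24, 0, 0, 0, 0, 0], [0, 0, 0.4, 0, 0, 0, 0], [0, 0, 0.4, 0, 0, 0, 0], [0, 0, 0.4, 0, 0, 0, 0], [0, 0, 0.3, 0, 0, 0, 0], [0, 0, 0.1, 0, 0, 0, 0], [0, 0, 0, 0, 0, 0, 0], [0, 0, 0, 0, 0, 0, 0]]

```text
clock: 7.35
position: [0.5806, -0.1144, 0.4396]
eef_rot: [-0.0, 0.986, 0.165, -0.0]
wrist_force: [0.0, -1.0, -1.1]
gripper_width: 0.0157
grasp_force: 30.0
```

```bash
python3 go.py .5805 -.1138 .4363;  python3 - <<'E'
from h import *
s=snap("side")
cv2.imwrite("pics/c5.png",cv2.resize(s["color"][140:200,310:350],None,fx=10,fy=10,interpolation=cv2.INTER_CUBIC))
E
```

```text
t 7.35 p [ 0.5806 -0.1144  0.4396] yaw 19.0 tilt 0.01 F [ 0.01 -0.96 -1.15] M [ 0.026 -0.031  0.028] w 0.0157 g 30.0
tool cm [ 0.01 -0.06  0.33]
```

View pics/c5.png

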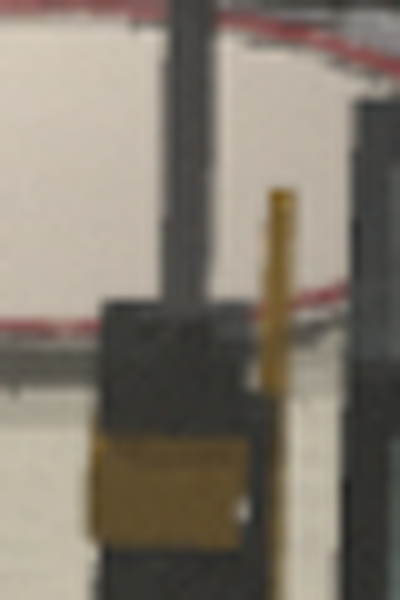

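The tip sits at column ≈328.1, right over the hole's column of 328.2. I descend gently.

>>> drive_tool:
  rows:
    - [[0, 0, 0.1, 0, 0, 0, 0], [0, 0, 0.1, 0, 0, 0, 0], [0, 0, 0.05, 0, 0, 0, 0], [0, 0, 0.05, 0, 0, 0, 0], [0, 0, 0.05, 0, 0, 0, 0], [0, 0, 0.05, 0, 0, 0, 0], [0, 0, 0, 0, 0, 0, 0], [0, 0, 0, 0, 0, 0, 0]]

```text
clock: 8.07
position: [0.5805, -0.1144, 0.4357]
eef_rot: [-0.0, 0.986, 0.165, -0.0]
wrist_force: [-1.0, 0.8, -1.0]
gripper_width: 0.0161
grasp_force: 30.0
```

```bash
python3 go.py .5805 -.1138 .4363
```

```text
t 8.07 p [ 0.5805 -0.1144  0.4357] yaw 19.0 tilt 0.0 F [-1.02  0.83 -1.04] M [ 0.02  -0.042 -0.   ] w 0.0161 g 30.0
tool cm [ 0.02 -0.06 -0.06]
```

>>> drive_tool:
  rows:
    - [[0, 0, 0.03, 0, 0, 0, 0], [0, 0, 0.03, 0, 0, 0, 0], [0, 0, 0.03, 0, 0, 0, 0], [0, 0, 0.03, 0, 0, 0, 0], [0, 0, 0.03, 0, 0, 0, 0], [0, 0, 0.03, 0, 0, 0, 0], [0, 0, 0, 0, 0, 0, 0], [0, 0, 0, 0, 0, 0, 0]]

```text
clock: 8.73
position: [0.5805, -0.1144, 0.4339]
eef_rot: [-0.0, 0.986, 0.165, -0.0]
wrist_force: [0.4, 0.2, -1.2]
gripper_width: 0.0157
grasp_force: 30.0
```

>>> drive_tool:
  rows:
    - [[0, 0, 0.05, 0, 0, 0, 0], [0, 0, 0.05, 0, 0, 0, 0], [0, 0, 0.05, 0, 0, 0, 0], [0, 0, 0.05, 0, 0, 0, 0], [0, 0, 0.05, 0, 0, 0, 0], [0, 0, 0.05, 0, 0, 0, 0], [0, 0, 0, 0, 0, 0, 0], [0, 0, 0, 0, 0, 0, 0]]

```text
clock: 9.4
position: [0.5805, -0.1144, 0.4308]
eef_rot: [-0.0, 0.986, 0.165, -0.0]
wrist_force: [0.5, 0.4, -0.8]
gripper_width: 0.016
grasp_force: 30.0
```

```bash
python3 go.py
```

```text
t 9.4 p [ 0.5805 -0.1144  0.4308] yaw 19.0 tilt 0.0 F [ 0.51  0.39 -0.77] M [ 0.157 -0.245 -0.048] w 0.016 g 30.0
```

A small moment has appeared, which means light contact pushing toward (+x,+y). I shift about 1.8 mm that way to centre the pin.

>>> drive_tool:
  rows:
    - [[0.04, -0.01, 0, 0, 0, 0, 0], [0.04, -0.01, 0, 0, 0, 0, 0], [0.04, -0.01, 0, 0, 0, 0, 0], [0.04, -0.01, 0, 0, 0, 0, 0], [0.02, -0.01, 0, 0, 0, 0, 0], [0, 0, 0, 0, 0, 0, 0], [0, 0, 0, 0, 0, 0, 0], [0, 0, 0, 0, 0, 0, 0]]

```text
clock: 10.07
position: [0.582, -0.1134, 0.4309]
eef_rot: [0.0, 0.986, 0.165, -0.0]
wrist_force: [0.5, -0.7, -0.8]
gripper_width: 0.0159
grasp_force: 30.0
```

```bash
python3 go.py
```

```text
t 10.07 p [ 0.582  -0.1134  0.4309] yaw 19.0 tilt 0.01 F [ 0.47 -0.67 -0.79] M [0.016 0.004 0.038] w 0.0159 g 30.0
```

>>> drive_tool:
  rows:
    - [[0, 0, 0.06, 0, 0, 0, 0], [0, 0, 0.06, 0, 0, 0, 0], [0, 0, 0.06, 0, 0, 0, 0], [0, 0, 0.06, 0, 0, 0, 0], [0, 0, 0.06, 0, 0, 0, 0], [0, 0, 0.06, 0, 0, 0, 0], [0, 0, 0, 0, 0, 0, 0], [0, 0, 0, 0, 0, 0, 0]]

```text
clock: 10.73
position: [0.582, -0.1134, 0.4272]
eef_rot: [-0.0, 0.986, 0.165, -0.0]
wrist_force: [-0.1, -0.2, -1.4]
gripper_width: 0.016
grasp_force: 30.0
```

```bash
python3 go.py
```

```text
t 10.73 p [ 0.582  -0.1134  0.4272] yaw 19.0 tilt 0.01 F [-0.05 -0.19 -1.36] M [0.008 0.013 0.065] w 0.016 g 30.0
```

>>> drive_tool:
  rows:
    - [[0, 0, 0.2, 0, 0, 0, 0], [0, 0, 0.2, 0, 0, 0, 0], [0, 0, 0.2, 0, 0, 0, 0], [0, 0, 0.2, 0, 0, 0, 0], [0, 0, 0.2, 0, 0, 0, 0], [0, 0, 0.2, 0, 0, 0, 0], [0, 0, 0, 0, 0, 0, 0], [0, 0, 0, 0, 0, 0, 0]]

```text
clock: 11.4
position: [0.582, -0.1134, 0.4151]
eef_rot: [-0.0, 0.986, 0.165, -0.0]
wrist_force: [-0.7, -0.4, -1.9]
gripper_width: 0.0158
grasp_force: 30.0
```

```bash
python3 go.py
```

```text
t 11.4 p [ 0.582  -0.1134  0.4151] yaw 19.0 tilt 0.02 F [-0.66 -0.42 -1.92] M [-0.015 -0.028  0.01 ] w 0.0158 g 30.0
```

>>> drive_tool:
  rows:
    - [[0, 0, 0.05, 0, 0, 0, 0], [0, 0, 0.05, 0, 0, 0, 0], [0, 0, 0.05, 0, 0, 0, 0], [0, 0, 0.05, 0, 0, 0, 0], [0, 0, 0.03, 0, 0, 0, 0], [0, 0, 0.03, 0, 0, 0, 0], [0, 0, 0.03, 0, 0, 0, 0], [0, 0, 0, 0, 0, 0, 0]]

```text
clock: 12.07
position: [0.582, -0.1134, 0.4123]
eef_rot: [-0.0, 0.986, 0.165, -0.0]
wrist_force: [-0.1, -0.4, -0.7]
gripper_width: 0.0159
grasp_force: 30.0
```

```bash
python3 go.py
```

```text
t 12.07 p [ 0.582  -0.1134  0.4123] yaw 19.0 tilt 0.01 F [-0.14 -0.41 -0.74] M [ 0.007 -0.028 -0.007] w 0.0159 g 30.0
```

>>> drive_tool:
  rows:
    - [[0, 0, 0.03, 0, 0, 0, 0], [0, 0, 0.03, 0, 0, 0, 0], [0, 0, 0.03, 0, 0, 0, 0], [0, 0, 0.03, 0, 0, 0, 0], [0, 0, 0.03, 0, 0, 0, 0], [0, 0, 0, 0, 0, 0, 0], [0, 0, 0, 0, 0, 0, 0], [0, 0, 0, 0, 0, 0, 0]]

```text
clock: 12.73
position: [0.5822, -0.1134, 0.4109]
eef_rot: [0.0, 0.986, 0.165, 0.0]
wrist_force: [1.2, 0.1, -1.9]
gripper_width: 0.0159
grasp_force: 30.0
```

```bash
python3 go.py
```

```text
t 12.73 p [ 0.5822 -0.1134  0.4109] yaw 19.0 tilt 0.02 F [ 1.16  0.1  -1.87] M [ 0.029 -0.353 -0.025] w 0.0159 g 30.0
```

The contact pushes +x with no z force, so the nose has entered the middle knuckle. I ease 0.8 mm in +x and continue.

>>> drive_tool:
  rows:
    - [[0.03, 0.01, 0, 0, 0, 0, 0], [0.03, 0.01, 0, 0, 0, 0, 0], [0.02, 0.01, 0, 0, 0, 0, 0], [0, 0, 0.03, 0, 0, 0, 0], [0, 0, 0.03, 0, 0, 0, 0], [0, 0, 0.03, 0, 0, 0, 0], [0, 0, 0, 0, 0, 0, 0], [0, 0, 0, 0, 0, 0, 0]]

```text
clock: 13.4
position: [0.5828, -0.1134, 0.4099]
eef_rot: [-0.0, 0.986, 0.165, -0.0]
wrist_force: [0.9, 0.9, -1.6]
gripper_width: 0.0159
grasp_force: 30.0
```

```bash
python3 go.py
```

```text
t 13.4 p [ 0.5828 -0.1134  0.4099] yaw 19.0 tilt 0.01 F [ 0.86  0.94 -1.55] M [ 0.007 -0.031 -0.021] w 0.0159 g 30.0
```

>>> drive_tool:
  rows:
    - [[0, 0, 0.05, 0, 0, 0, 0], [0, 0, 0.05, 0, 0, 0, 0], [0, 0, 0.05, 0, 0, 0, 0], [0, 0, 0.05, 0, 0, 0, 0], [0, 0, 0.05, 0, 0, 0, 0], [0, 0, 0.05, 0, 0, 0, 0], [0, 0, 0, 0, 0, 0, 0], [0, 0, 0, 0, 0, 0, 0]]

```text
clock: 14.07
position: [0.5829, -0.1134, 0.407]
eef_rot: [-0.0, 0.986, 0.165, -0.0]
wrist_force: [-0.7, 1.1, -1.3]
gripper_width: 0.0159
grasp_force: 30.0
```

```bash
python3 go.py
```

```text
t 14.07 p [ 0.5829 -0.1134  0.407 ] yaw 19.0 tilt 0.01 F [-0.75  1.14 -1.33] M [-0.059  0.068 -0.041] w 0.0159 g 30.0
```

>>> drive_tool:
  rows:
    - [[0, 0, 0.1, 0, 0, 0, 0], [0, 0, 0.1, 0, 0, 0, 0], [0, 0, 0.1, 0, 0, 0, 0], [0, 0, 0.1, 0, 0, 0, 0], [0, 0, 0.1, 0, 0, 0, 0], [0, 0, 0.1, 0, 0, 0, 0], [0, 0, 0, 0, 0, 0, 0], [0, 0, 0, 0, 0, 0, 0]]

```text
clock: 14.73
position: [0.5829, -0.1134, 0.4009]
eef_rot: [-0.0, 0.986, 0.165, -0.0]
wrist_force: [-0.0, -0.1, -1.6]
gripper_width: 0.0157
grasp_force: 30.0
```

```bash
python3 go.py
```

```text
t 14.73 p [ 0.5829 -0.1134  0.4009] yaw 19.0 tilt 0.01 F [-0.04 -0.13 -1.57] M [-0.051 -0.006 -0.005] w 0.0157 g 30.0
```

>>> drive_tool:
  rows:
    - [[0, 0, 0.1, 0, 0, 0, 0], [0, 0, 0.1, 0, 0, 0, 0], [0, 0, 0.1, 0, 0, 0, 0], [0, 0, 0.1, 0, 0, 0, 0], [0, 0, 0.1, 0, 0, 0, 0], [0, 0, 0.1, 0, 0, 0, 0], [0, 0, 0, 0, 0, 0, 0], [0, 0, 0, 0, 0, 0, 0]]

```text
clock: 15.4
position: [0.5829, -0.1134, 0.3949]
eef_rot: [-0.0, 0.986, 0.165, -0.0]
wrist_force: [0.4, -0.0, -1.2]
gripper_width: 0.0158
grasp_force: 30.0
```

```bash
python3 go.py
```

```text
t 15.4 p [ 0.5829 -0.1134  0.3949] yaw 19.0 tilt 0.01 F [ 0.37 -0.   -1.22] M [ 0.034 -0.04   0.011] w 0.0158 g 30.0
```

>>> drive_tool:
  rows:
    - [[0, 0, 0.1, 0, 0, 0, 0], [0, 0, 0.1, 0, 0, 0, 0], [0, 0, 0.1, 0, 0, 0, 0], [0, 0, 0.1, 0, 0, 0, 0], [0, 0, 0.1, 0, 0, 0, 0], [0, 0, 0.1, 0, 0, 0, 0], [0, 0, 0, 0, 0, 0, 0], [0, 0, 0, 0, 0, 0, 0]]

```text
clock: 16.07
position: [0.5829, -0.1134, 0.3889]
eef_rot: [-0.0, 0.986, 0.165, -0.0]
wrist_force: [-0.5, 0.9, -1.0]
gripper_width: 0.0157
grasp_force: 30.0
```

```bash
python3 go.py
```

```text
t 16.07 p [ 0.5829 -0.1134  0.3889] yaw 19.0 tilt 0.01 F [-0.51  0.85 -1.01] M [ 0.016 -0.015 -0.036] w 0.0157 g 30.0
```

>>> drive_tool:
  rows:
    - [[0, 0, 0.03, 0, 0, 0, 0], [0, 0, 0.03, 0, 0, 0, 0], [0, 0, 0.03, 0, 0, 0, 0], [0, 0, 0.03, 0, 0, 0, 0], [0, 0, 0.03, 0, 0, 0, 0], [0, 0, 0, 0, 0, 0, 0], [0, 0, 0, 0, 0, 0, 0], [0, 0, 0, 0, 0, 0, 0]]

```text
clock: 16.73
position: [0.5829, -0.1134, 0.3875]
eef_rot: [-0.0, 0.986, 0.165, -0.0]
wrist_force: [0.1, -1.0, -1.5]
gripper_width: 0.016
grasp_force: 30.0
```

```bash
python3 go.py
```

```text
t 16.73 p [ 0.5829 -0.1134  0.3875] yaw 19.0 tilt 0.0 F [ 0.13 -0.96 -1.54] M [ 0.006  0.033 -0.009] w 0.016 g 30.0
```

>>> drive_tool:
  rows:
    - [[0, 0, 0.04, 0, 0, 0, 0], [0, 0, 0.04, 0, 0, 0, 0], [0, 0, 0.04, 0, 0, 0, 0], [0, 0, 0.04, 0, 0, 0, 0], [0, 0, 0.04, 0, 0, 0, 0], [0, 0, 0, 0, 0, 0, 0], [0, 0, 0, 0, 0, 0, 0], [0, 0, 0, 0, 0, 0, 0]]

```text
clock: 17.4
position: [0.5829, -0.1134, 0.3855]
eef_rot: [0.0, 0.986, 0.165, -0.0]
wrist_force: [-0.6, 0.4, -1.0]
gripper_width: 0.0159
grasp_force: 30.0
```

```bash
python3 go.py
```

```text
t 17.4 p [ 0.5829 -0.1134  0.3855] yaw 19.0 tilt 0.0 F [-0.62  0.39 -1.04] M [-0.003 -0.052 -0.013] w 0.0159 g 30.0
```

>>> drive_tool:
  rows:
    - [[0, 0, 0.05, 0, 0, 0, 0], [0, 0, 0.05, 0, 0, 0, 0], [0, 0, 0.05, 0, 0, 0, 0], [0, 0, 0.05, 0, 0, 0, 0], [0, 0, 0.05, 0, 0, 0, 0], [0, 0, 0.05, 0, 0, 0, 0], [0, 0, 0, 0, 0, 0, 0], [0, 0, 0, 0, 0, 0, 0]]

```text
clock: 18.07
position: [0.5829, -0.1134, 0.3825]
eef_rot: [-0.0, 0.986, 0.165, -0.0]
wrist_force: [-0.2, -0.1, -1.2]
gripper_width: 0.0158
grasp_force: 30.0
```

```bash
python3 go.py
```

```text
t 18.07 p [ 0.5829 -0.1134  0.3825] yaw 19.0 tilt 0.0 F [-0.2  -0.1  -1.21] M [ 0.025 -0.061  0.031] w 0.0158 g 30.0
```

>>> drive_tool:
  rows:
    - [[0, 0, 0.13, 0, 0, 0, 0], [0, 0, 0.13, 0, 0, 0, 0], [0, 0, 0.13, 0, 0, 0, 0], [0, 0, 0.13, 0, 0, 0, 0], [0, 0, 0.13, 0, 0, 0, 0], [0, 0, 0.13, 0, 0, 0, 0], [0, 0, 0, 0, 0, 0, 0], [0, 0, 0, 0, 0, 0, 0]]

```text
clock: 18.73
position: [0.5829, -0.1134, 0.3746]
eef_rot: [-0.0, 0.986, 0.165, -0.0]
wrist_force: [0.4, -0.8, -1.8]
gripper_width: 0.0159
grasp_force: 30.0
```

```bash
python3 go.py
```

```text
t 18.73 p [ 0.5829 -0.1134  0.3746] yaw 19.0 tilt 0.01 F [ 0.36 -0.79 -1.8 ] M [-0.037  0.02  -0.002] w 0.0159 g 30.0
```

>>> drive_tool:
  rows:
    - [[0, 0, 0.13, 0, 0, 0, 0], [0, 0, 0.13, 0, 0, 0, 0], [0, 0, 0.13, 0, 0, 0, 0], [0, 0, 0.13, 0, 0, 0, 0], [0, 0, 0.13, 0, 0, 0, 0], [0, 0, 0.13, 0, 0, 0, 0], [0, 0, 0.06, 0, 0, 0, 0], [0, 0, 0, 0, 0, 0, 0]]

```text
clock: 19.4
position: [0.5829, -0.1134, 0.3661]
eef_rot: [-0.0, 0.986, 0.165, -0.0]
wrist_force: [-1.0, -0.5, -1.4]
gripper_width: 0.0161
grasp_force: 30.0
```

```bash
python3 go.py
```

```text
t 19.4 p [ 0.5829 -0.1134  0.3661] yaw 19.0 tilt 0.01 F [-0.96 -0.47 -1.41] M [-0.032 -0.005 -0.036] w 0.0161 g 30.0
```

Expected home is at TCP z ≈0.3643. I creep down until there is a light upward force.

>>> drive_tool:
  rows:
    - [[0, 0, 0.03, 0, 0, 0, 0], [0, 0, 0.03, 0, 0, 0, 0], [0, 0, 0.03, 0, 0, 0, 0], [0, 0, 0.03, 0, 0, 0, 0], [0, 0, 0.03, 0, 0, 0, 0], [0, 0, 0, 0, 0, 0, 0], [0, 0, 0, 0, 0, 0, 0], [0, 0, 0, 0, 0, 0, 0]]

```text
clock: 20.07
position: [0.5829, -0.1134, 0.3648]
eef_rot: [-0.0, 0.986, 0.165, -0.0]
wrist_force: [0.2, 0.4, -0.7]
gripper_width: 0.0157
grasp_force: 30.0
```

>>> drive_tool:
  rows:
    - [[0, 0, 0.02, 0, 0, 0, 0], [0, 0, 0.02, 0, 0, 0, 0], [0, 0, 0.01, 0, 0, 0, 0], [0, 0, 0, 0, 0, 0, 0], [0, 0, 0, 0, 0, 0, 0], [0, 0, 0, 0, 0, 0, 0], [0, 0, 0, 0, 0, 0, 0], [0, 0, 0, 0, 0, 0, 0]]

```text
clock: 20.73
position: [0.5829, -0.1134, 0.3643]
eef_rot: [0.0, 0.986, 0.165, 0.0]
wrist_force: [-0.9, 0.4, -0.1]
gripper_width: 0.0155
grasp_force: 30.0
```

```bash
python3 go.py
```

```text
t 20.73 p [ 0.5829 -0.1134  0.3643] yaw 19.0 tilt 0.0 F [-0.92  0.36 -0.13] M [-0.004 -0.006  0.021] w 0.0155 g 30.0
```

>>> drive_tool:
  rows:
    - [[0, 0, 0.02, 0, 0, 0, 0], [0, 0, 0.02, 0, 0, 0, 0], [0, 0, 0, 0, 0, 0, 0], [0, 0, 0, 0, 0, 0, 0], [0, 0, 0, 0, 0, 0, 0], [0, 0, 0, 0, 0, 0, 0], [0, 0, 0, 0, 0, 0, 0], [0, 0, 0, 0, 0, 0, 0]]

```text
clock: 21.4
position: [0.5829, -0.1134, 0.3643]
eef_rot: [0.0, 0.986, 0.165, 0.0]
wrist_force: [-3.2, 0.6, 5.4]
gripper_width: 0.0161
grasp_force: 30.0
```

```bash
python3 go.py
```

```text
t 21.4 p [ 0.5829 -0.1134  0.3643] yaw 19.0 tilt 0.01 F [-3.25  0.59  5.41] M [0.156 0.458 0.016] w 0.0161 g 30.0
```

The collar is seated, with about 6 N upward and z at 0.3643 as predicted. I release the pin and withdraw upward.

>>> drive_tool:
  rows:
    - [[0, 0, -0.02, 0, 0, 0, 0], [0, 0, 0, 0, 0, 0, 25], [0, 0, 0, 0, 0, 0, 30], [0, 0, 0, 0, 0, 0, 40], [0, 0, 0, 0, 0, 0, 40], [0, 0, 0, 0, 0, 0, 40], [0, 0, 0, 0, 0, 0, 40], [0, 0, 0, 0, 0, 0, 40]]

```text
clock: 22.07
position: [0.5829, -0.1134, 0.364]
eef_rot: [0.0, 0.986, 0.165, -0.0]
wrist_force: [0.5, 1.0, 0.1]
gripper_width: 0.0373
grasp_force: 0.0
```

>>> drive_tool:
  rows:
    - [[0, 0, -0.5, 0, 0, 0, 40], [0, 0, -1.5, 0, 0, 0, 40], [0, 0, -2, 0, 0, 0, 40], [0, 0, -2, 0, 0, 0, 40], [0, 0, -2, 0, 0, 0, 40], [0, 0, -1, 0, 0, 0, 40], [0, 0, -1, 0, 0, 0, 40], [0, 0, 0, 0, 0, 0, 40]]

```text
clock: 22.73
position: [0.5831, -0.1134, 0.4659]
eef_rot: [0.0, 0.986, 0.165, 0.001]
wrist_force: [-0.2, -1.1, 0.4]
gripper_width: 0.0371
grasp_force: 0.0
```

```bash
python3 go.py; python3 - <<'E'
from h import *
s=snap("side")
cv2.imwrite("pics/c6.png",cv2.resize(s["color"][100:280,220:440],None,fx=3,fy=3,interpolation=cv2.INTER_CUBIC))
E
```

```text
t 22.73 p [ 0.5831 -0.1134  0.4659] yaw 18.9 tilt 0.15 F [-0.24 -1.09  0.38] M [-0.065 -0.028 -0.014] w 0.0371 g 0.0
```

View pics/c6.png

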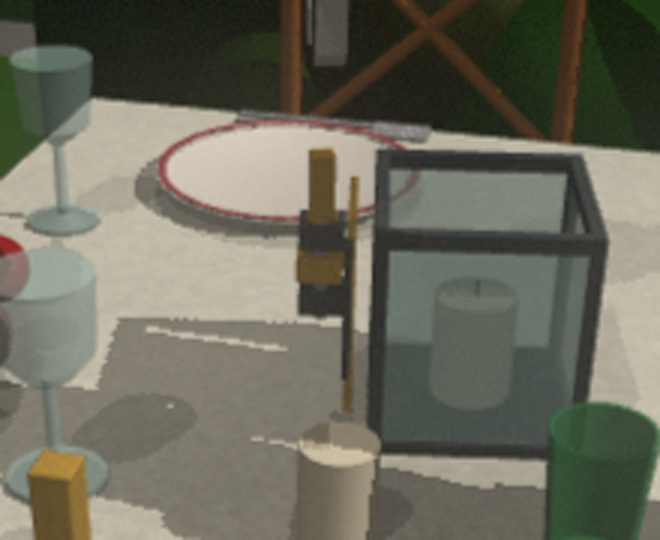

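The pin stands upright with its collar on the top knuckle (crop (322,215)), the gripper is clear above, and the glasses and candle have not moved.

```bash
python3 -c "
from workcell import *
print(hand_in())"
```

```text
the job is handed in; nothing more can be done
None
```

The middle-sized pin is threaded through all three knuckles with its collar home on the top one and released, and the job is handed in at about 23 s of the 72 s; the hand-in gave no verdict, but the highest wrist force I read was about 7 N.

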